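# Jack up the sieve deck and hold it

### The arm

A 6-joint arm with a two-finger parallel gripper is mounted at the origin on a cart in front of the work surface, level with it; the furniture and walls round the work are solid. World frame = base frame: x ahead of the robot, y to its left, z up, the work surface at z = 0. Lengths are in mm, angles in rad, forces in N, time in s.
With the tool pointing down it reaches from about 350 to 775 mm from the base axis. Payload 7.3 kg.
Tool frame: the origin (TCP) lies midway between the tips of the shut fingers; the grasp point (between the pads) lies 19 mm behind it; z points along the fingers, x is the direction in which the jaws open and shut, and the axes are right-handed (so a half turn about z gives the same grasp; the last joint's range is limited). The gripper opens to 92 mm and grips with 3 to 60 N. Pads are 19 mm wide; open, the fingers measure 130 mm over their backs; the gripper's body (75 mm by 190 mm) begins 47 mm behind the grasp point.
Start: joints at [-0.146, 0.342, 1.524, -0, 1.275, -0.146], TCP at [525.019, 0.019, 226.741] pointing down, gripper open.
Joint ranges: [-2.53, 2.53], [-0.77, 2.02], [0.04, 2.7], [-1, 4.14], [0.28, 2.66], [-3.11, 3.11]. Speed limits (rad/s): [2.57, 2.57, 3.14, 3.14, 3.14, 3.14].

### API

Orientations are given as [roll, pitch, yaw] about the fixed x, y, z axes, in that order (R = Rz(yaw) Ry(pitch) Rx(roll)).
In Python, from plant import bot gives the robot as it stands.
- The arm moves only by the shell command python3 -m pendant 'ROWS' [OPENING]. ROWS is JSON, a list of rows, each an object with "linear": the shift along the world's x, y, z in mm, a list of three; "twist": the turn about the world's z in degrees. In form: [{"linear": [x, y, z], "twist": twist}, ...]. A call has 1 to 20 rows; each row is the pose to reach, as a shift and turn from the pose commanded when the call began; what a row does not reach only later rows make up. A row lasts 1/8 s, in which the tool goes at most 62.5 mm and 10.7 degrees, less where a joint would pass 70% of its speed; a pose out of reach is approached as far as the arm can. A call with a gripper value outside its range is refused whole. OPENING is the closure in counts, from 0 (fully open) to 255 (shut), set as the call begins (- or left out, the last holds). The fingers move at their own pace and stop on an object; the grip force is fixed at half the most. Time passes only in rows, so rows that repeat a pose let the fingers close. It gives the time, the measured TCP pose, the force and the opening at its end, in the units of the state.
- bot.get_obs(): the state, without advancing time (a new reading comes with each control period).
- bot.capture(name): name is "scene" or "side" or "wrist"; returns a dict with "frame" (420x560x3 uint8, blue, green, red), "z_map" (420x560 float32, mm along the optical axis (not along the pixel's ray), 0 where there is no reading), "fx", "fy", "cx", "cy" (pixels), "rvec" (rotation vector, rad) and "tvec" (3), from world to camera coordinates, as OpenCV has them. Camera axes: x right, y down, z forward; pixel columns grow to the right and rows downward; lengths in mm; the calibration is good to about 2 mm. The wrist camera is an equidistant fisheye: a pixel r from the principal point sees the ray r / f radians off the axis. A picture is of the moment at which its call begins.
- bot.close_job(): hands the job in, once; it reports no verdict.
The state is a dict: "time": time; "joint_positions": joint angles; "dq": joint speeds; "tau": joint torques, N m; "tool_pos": TCP position; "tcp_rot": TCP orientation; "contact_force": force on the tool from outside, world axes, zero at the start; "moment": the same for the moment, N m; "grip_width": finger opening in mm.
Only numpy, scipy, OpenCV 4.12 (cv2) and the standard library are available. Lean on these libraries where they do the work, as an engineer would, in place of code of your own. Each camera call takes 0.05 s, during which the arm holds its last target. There are 200 camera calls.

### The job

The sieve shaker's feet are to be levelled, so its deck must be held up at the front. Gently swing the sloping guard on the shaker's front all the way up and back onto its stop and leave it standing open, then set the lever jack flat on the desk with its round saddle centred straight under the marked lift pad, its handle still up. Press the jack's handle right down so that the deck rises, and finish while still holding the handle down; the jack alone may lift the deck, and the timer, the stapler and the brass weight must be left where they are.

Things in the scene. Friction and masses are not known exactly. Their poses are not given: they have to be found in the camera images.
- shaker: Fixed sieve shaker: grey box 163x190x50 mm with a steel sieve tray (deck) on top, rims 92 mm high. Origin on the desk under the lift pad; x points back into the machine: box from x=+42 to +205 mm. Two cheeks (inner faces y=-51, +51 mm; x -18 to +53 mm; up to 120 mm high) flank the lift tab and carry the guard; between them the desk is free up to the box.
- lift_pad (a point): Centre of the underside of the marked lift pad: a steel disc 28 mm across under the deck's front tab (36 mm wide, reaching 18 mm in front of the pad's centre; a 16 mm button on the tab's top marks the centre). 53 mm above the desk while the deck is down. The deck hinges at its rear, 195 mm behind the pad, 60 mm high, and lies on the pad with 5 to 9 N.
- cover (a joint): Hinge of the white sheet-metal guard: 0 = shut, sloping down to the front, hiding the lift tab and closing the way in under it; 2.24 rad = open on its stop, just past upright, where it stays by itself. Turns about the shaker's +y axis, its front going up, then back. 0.15 kg; falls shut if let go before upright; turning it faster than 2.5 rad/s is not gentle.
- cover_hinge (a point): Middle of the guard's hinge line: in the shaker's frame x = +38, z = 112 mm. The guard's plate is 95 mm long from here and 90 mm wide.
- cover_bar (a point): Centre of the guard's black handle bar: round, 14 mm thick, 36 mm long along the shaker's y, on two thin middle stems, its end faces free to be pinched (fingers closing along y; it turns between them). In the shaker's frame: shut x=-72, z=56 mm; on the stop about x=+63, z=233 mm. 123 mm from the hinge line, 32 mm from the plate's edge.
- jack: Loose dark steel lever jack, 0.87 kg. Origin: centre of the underside; x points to the saddle end. Base 8 mm thick, from x = -100 to +110 mm, 60 mm wide (44 mm in front of x = +30 mm). Saddle at x = +85 mm; carrying post at x = +20 mm; handle pivot at x = -5, z = 45 mm, the handle pointing to -x.
- jack_saddle (a point): Centre of the top of the round saddle, 32 mm across: 42 mm above the base's underside when the handle is up; rises 30 mm when the handle is right down.
- jack_grip (a point): Point in the carrying post of the jack, 70 mm above the underside: the post is 26 mm (x) by 24 mm (y), its top 85 mm high, free on its y sides from 32 mm up. The place to grip and carry or slide the jack.
- jack_paddle (a point): Centre of the upper face of the rubber paddle (40 x 40 x 12 mm) on the end of the jack's handle, 110 mm from the pivot. In the jack's frame at x = -84, z = 122 mm with the handle up; x = -115, z = 62 mm with it right down.
- jack_handle (a joint): Jack handle: 0 = up (a spring returns it), 0.62 rad = right down on its stop. Turns about the jack's own -y axis. Each rad lifts the saddle 48.4 mm; the saddle meets the pad at about 0.23 rad. Needs about 3 N at the paddle at first and 6 to 9 N at the end under load; nothing latches it.
- weight: Brass weight, 22 mm across, 34 mm high, on the desk to the right; bystander. Origin: centre of the underside.
- timer: Small white timer with buttons, 66x66x18 mm, lying on the desk to the right; bystander. Origin: centre of the underside.
- stapler: Black stapler, 135x34x40 mm, on the desk at the far left; bystander. Origin: centre of the underside.

How it is judged (in metres and radians):
On the way, in this order (a step that is already met when the one before it is completed fails the run):
1. the guard is open on its stop (value of joint cover above 2.1 rad), for 0.2 s.
2. the jack stands flat on the desk, handle up, its saddle under the lift pad (horizontal distance between jack_saddle and lift_pad below 0.01 m and height (world z) of jack below 0.004 m and angle between jack's own z axis and vertical below 0.05 rad and value of joint jack_handle below 0.12 rad and value of joint cover above 2.1 rad), for 0.3 s.
At the end, for the whole second after the job is handed in: Guard open beyond 2.1 rad; jack flat on the desk, saddle within 14 mm of the pad's centre, carrying the deck (over 2 N); the robot presses the jack (over 1.5 N), handle beyond 0.52 rad, lift pad over 63 mm high (10 mm up), and touches no part of the shaker (value of joint cover above 2.1 rad and value of joint jack_handle above 0.52 rad and height (world z) of lift_pad above 0.063 m and horizontal distance between jack_saddle and lift_pad below 0.014 m and height (world z) of jack below 0.005 m and angle between jack's own z axis and vertical below 0.06 rad and contact force between jack and shaker above 2 N and contact force between any of the fingers, the arm and jack above 1.5 N and contact force between each of the fingers, the arm and shaker below 0.5 N); the arm keeps its last pose, push and grip.
It fails at once if the guard is flung open or let fall (faster than 2.5 rad/s) (velocity of joint cover above 2.5 rad/s or velocity of joint cover below -2.5 rad/s).
It fails at once if the deck is lifted without the jack under its lift pad (height (world z) of lift_pad above 0.058 m and horizontal distance between jack_saddle and lift_pad above 0.025 m).
It fails at once if the robot itself lifts or pushes the shaker's deck up (height (world z) of lift_pad above 0.057 m and contact force between any of the fingers, the arm and shaker above 3 N).
It fails at once if a bystander is moved by more than 3 cm (distance of any of timer, stapler, weight from where it was at the start of the episode above 0.03 m).
It also fails if it takes over 72 s, if anything falls off the work surface, if the arm or the gripper's body presses on something with over 40 N, if the wrist force passes 120 N, or if a joint passes its speed limit or range.

## Working session

There is one attempt and no reset: what is moved stays moved. The work goes in short steps, Python scripts to look and compute and a shell command to move; the robot and the scene stay as the last step left them, time stands still between calls to the robot, and variables do not carry over. Pictures are saved under pics/ and viewed, about 8 in all and at most 12, crops included, and the job is handed in when it is done.

```bash
ls; mkdir -p pics; cat > h.py <<'E'
import numpy as np, cv2
from plant import bot
def cap(n):
    c=bot.capture(n); c['R']=cv2.Rodrigues(np.array(c['rvec'],float))[0]; c['t']=np.array(c['tvec'],float).ravel(); return c
def cloud(c):
    z=c['z_map']; v,u=np.mgrid[:z.shape[0],:z.shape[1]]
    P=np.stack([(u-c['cx'])/c['fx']*z,(v-c['cy'])/c['fy']*z,z],-1)
    W=(P-c['t'])@c['R']; W[z==0]=np.nan; return W
E
python3 - <<'E'
from h import *
o=bot.get_obs(); print(o)
ims=[]
for n in("scene","side"):
    c=cap(n); np.savez(n+'.npz',**c); ims.append(c['frame']); cv2.imwrite(f'pics/{n}.png',c['frame'])
    print(n,c['fx'],c['cx'],c['cy'],-c['R'].T@c['t'])
E
```

```text
pics
{'time': 0.0, 'joint_positions': array([-1.46006284e-01,  3.42739976e-01,  1.52501765e+00,  1.87798888e-05,
        1.27541522e+00, -1.46030895e-01]), 'dq': array([-0.00059309,  0.00257407, -0.00051021,  0.00159818,  0.00024725,
       -0.00112822]), 'tau': array([ 7.61924657e-04, -4.31245601e+01, -2.44219762e+01,  7.17750052e-02,
        5.59406646e-02, -1.04314388e-04]), 'tool_pos': array([5.24587805e+02, 8.53499612e-02, 2.26035798e+02]), 'tcp_rot': array([-3.14134495e+00,  1.56076602e-03,  1.93226919e-05]), 'contact_force': array([-0.42733991,  0.13569291,  0.95793668]), 'moment': array([-0.01043999,  0.02826282,  0.01076434]), 'grip_width': 91.71481487413924}
scene 458.510601431823 283.1663492067471 203.14711696567394 [   7.04487436 -542.02818709  744.72676235]
side 428.82229445527224 282.1453405375356 202.17282581328908 [224.3229814  916.4873325  796.76504011]
```

View pics/scene.png

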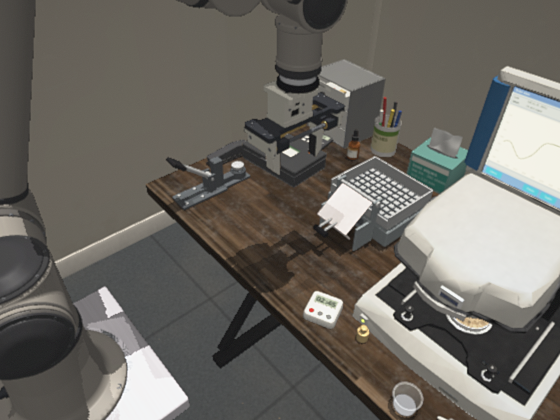

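View pics/side.png

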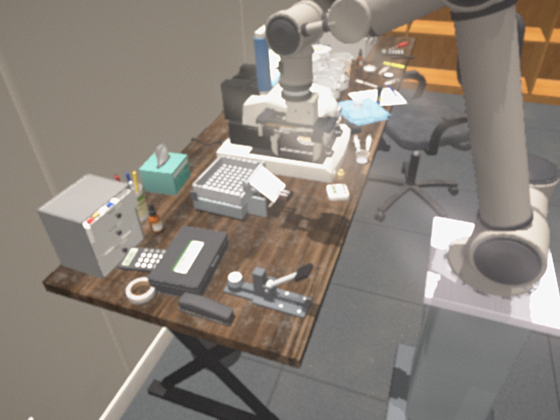

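The scene view shows the jack on the left: saddle (238,167), paddle (175,163). The shaker's guard is at (345,207), with the timer and weight on the right. The side view shows the saddle at (235,280), the paddle at (303,272), the guard at (267,184) and the stapler at (207,308).

```bash
python3 - <<'E'
from h import *
ims=[]
for n,b in(("scene",[(160,140,270,215),(300,145,440,255)]),("side",[(200,250,330,320),(185,145,300,225)])):
    c=dict(np.load(n+'.npz')); W=cloud(c); np.save(n+'_W.npy',W)
    for (x0,y0,x1,y1) in b:
        ims.append(cv2.resize(c['frame'][y0:y1,x0:x1],(400,300),interpolation=cv2.INTER_CUBIC))
    pts={"scene":dict(saddle=(238,167),paddle=(173,162),posttop=(214,158),g1=(345,183),g2=(370,195),g3=(352,233),g4=(322,213),bar=(325,228),g=(345,207)),
     "side":dict(saddle=(235,279),paddle=(304,271),post=(261,271),g=(267,184),bar=(284,193))}[n]
    for k,(u,v) in pts.items(): print(n,k,np.round(np.nanmedian(W[v-1:v+2,u-1:u+2].reshape(-1,3),0)))
    # tray rims: points z 84..97
    for lab,(x0,y0,x1,y1) in zip(("jack","shaker"),b):
        P=W[y0:y1,x0:x1].reshape(-1,3); hs=np.histogram(P[:,2],bins=np.arange(-10,140,5)); print(n,lab,list(zip(hs[1].astype(int),hs[0])))
cv2.imwrite('pics/crops.png',np.vstack([np.hstack(ims[:2]),np.hstack(ims[2:])]))
E
```

```text
scene saddle [580. 272.  41.]
scene paddle [402. 280. 132.]
scene posttop [523. 291.  83.]
scene g1 [670. -19. 112.]
scene g2 [735. -46.  60.]
scene g3 [657. -68.  -1.]
scene g4 [600. -19.  62.]
scene bar [620. -14.  -0.]
scene g [632. -57.  86.]
scene jack [(np.int64(-10), np.int64(31)), (np.int64(-5), np.int64(2672)), (np.int64(0), np.int64(1189)), (np.int64(5), np.int64(720)), (np.int64(10), np.int64(158)), (np.int64(15), np.int64(118)), (np.int64(20), np.int64(187)), (np.int64(25), np.int64(187)), (np.int64(30), np.int64(213)), (np.int64(35), np.int64(182)), (np.int64(40), np.int64(133)), (np.int64(45), np.int64(98)), (np.int64(50), np.int64(115)), (np.int64(55), np.int64(47)), (np.int64(60), np.int64(26)), (np.int64(65), np.int64(33)), (np.int64(70), np.int64(38)), (np.int64(75), np.int64(27)), (np.int64(80), np.int64(64)), (np.int64(85), np.int64(22)), (np.int64(90), np.int64(13)), (np.int64(95), np.int64(7)), (np.int64(100), np.int64(7)), (np.int64(105), np.int64(11)), (np.int64(110), np.int64(18)), (np.int64(115), np.int64(20)), (np.int64(120), np.int64(22)), (np.int64(125), 
[... 2203 characters left out ...]
(20), np.int64(143)), (np.int64(25), np.int64(148)), (np.int64(30), np.int64(159)), (np.int64(35), np.int64(167)), (np.int64(40), np.int64(213)), (np.int64(45), np.int64(295)), (np.int64(50), np.int64(497)), (np.int64(55), np.int64(1112)), (np.int64(60), np.int64(936)), (np.int64(65), np.int64(290)), (np.int64(70), np.int64(270)), (np.int64(75), np.int64(257)), (np.int64(80), np.int64(212)), (np.int64(85), np.int64(264)), (np.int64(90), np.int64(131)), (np.int64(95), np.int64(71)), (np.int64(100), np.int64(72)), (np.int64(105), np.int64(68)), (np.int64(110), np.int64(70)), (np.int64(115), np.int64(42)), (np.int64(120), np.int64(1)), (np.int64(125), np.int64(0)), (np.int64(130), np.int64(0))]
```

View pics/crops.png

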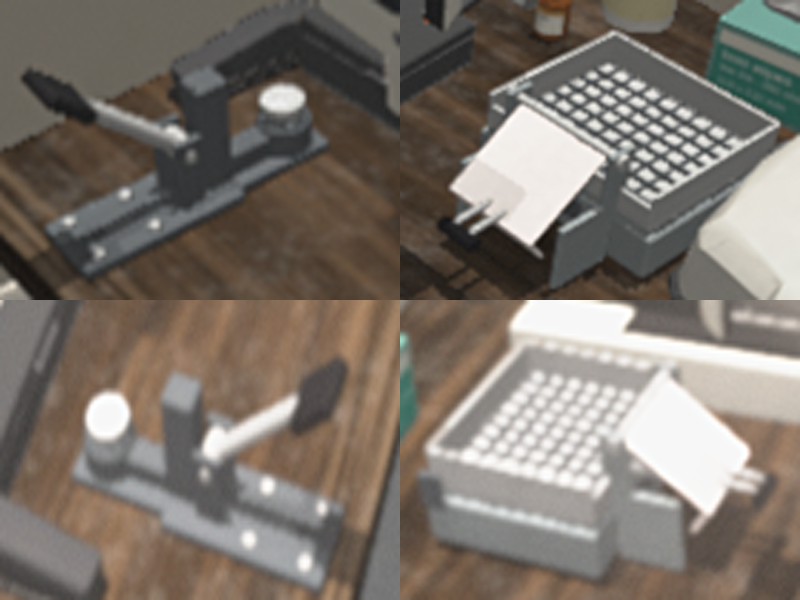

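```bash
python3 - <<'E'
from h import *
G=[];D={}
for n,(jb,sb) in(("scene",[(160,140,270,215),(300,145,440,255)]),("side",[(200,250,330,320),(185,145,300,225)])):
    c=dict(np.load(n+'.npz')); W=np.load(n+'_W.npy'); hsv=cv2.cvtColor(c['frame'],cv2.COLOR_BGR2HSV)
    m=lambda b:(slice(b[1],b[3]),slice(b[0],b[2]))
    P=W[m(jb)].reshape(-1,3);H=hsv[m(jb)].reshape(-1,3)
    s=(H[:,2]>170)&(P[:,2]>36)&(P[:,2]<48)&(P[:,0]>550); print(n,'saddle',s.sum(),P[s].mean(0).round(1),(P[s].min(0)+P[s].max(0))[:2].round()/2)
    s=(P[:,2]>78)&(P[:,2]<92)&(P[:,0]>495)&(P[:,0]<545); print('post',s.sum(),P[s].mean(0).round(1),P[s].min(0).round(),P[s].max(0).round())
    s=(P[:,2]>108)&(P[:,0]<440); print('paddle',s.sum(),P[s].mean(0).round(1))
    s=(P[:,2]>4.5)&(P[:,2]<12)&(P[:,1]>225)&(P[:,1]<330)&(P[:,0]<615)&(P[:,0]>390)&(H[:,1]<70); print('base',s.sum(),cv2.minAreaRect(P[s][:,:2].astype(np.float32)))
    P=W[m(sb)].reshape(-1,3);H=hsv[m(sb)].reshape(-1,3)
    s=(P[:,2]>84)&(P[:,2]<98)&(P[:,0]>675)&(P[:,1]>-180)&(P[:,1]<100); print('rim',s.sum(),cv2.minAreaRect(P[s][:,:2].astype(np.float32)))
    s=(P[:,2]>62)&(P[:,2]<112)&(P[:,0]<672)&(H[:,2]>150); q=P[s]
    for _ in range(3):
        d=q-q.mean(0); nn=np.linalg.svd(d,full_matrices=False)[2][2]; nn*=np.sign(nn[2]); q=q[abs(d@nn)<4]
    print('guard',len(q),q.mean(0).round(1),nn.round(3),'yaw',np.degrees(np.arctan2(-nn[1],-nn[0])).round(1)); G.append(q)
    s=(P[:,2]>48)&(P[:,2]<75)&(P[:,0]<600)&(H[:,2]<110); print('bar',s.sum(),P[s].mean(0).round(1),P[s].min(0).round(),P[s].max(0).round())
    s=(P[:,2]>100)&(P[:,2]<125)&(P[:,0]<760)&(H[:,2]<150);print('cheektops',s.sum(),P[s].mean(0).round(),P[s].min(0).round(),P[s].max(0).round())
E
```

```text
scene saddle 59 [585.1 281.6  41. ] [585.5 282. ]
post 72 [518.8 280.   82.8] [507. 269.  79.] [533. 292.  86.]
paddle 347 [424.5 108.1 231.9]
base 724 ((504.01318359375, 282.0381774902344), (63.35973358154297, 208.2521514892578), 89.0718765258789)
rim 795 ((837.9705200195312, -61.27503967285156), (183.50137329101562, 321.89166259765625), 88.37051391601562)
guard 1293 [633.5 -57.3  86.3] [-0.572  0.017  0.82 ] yaw -1.7
bar 115 [560.3 -56.3  59. ] [552. -73.  49.] [588. -34.  65.]
cheektops 119 [668. -63. 111.] [ 658. -118.  100.] [686.   3. 120.]
side saddle 109 [585.2 286.7  40.4] [585.  285.5]
post 98 [520.1 289.1  82.8] [508. 274.  78.] [532. 301.  86.]
paddle 214 [411.4 294.6 123.1]
base 975 ((505.3856201171875, 288.7899475097656), (61.79778289794922, 208.65248107910156), 89.10812377929688)
rim 301 ((809.3992919921875, -56.39744567871094), (187.35720825195312, 269.70001220703125), 89.2872543334961)
guard 474 [631.7 -46.6  83.5] [-0.56  -0.023  0.828] yaw 2.4
bar 28 [559.8 -41.9  58.4] [555. -60.  51.] [567. -28.  65.]
cheektops 10 [666.  -6. 104.] [ 661. -104.  100.] [672.   8. 110.]
```

Bar ≈ (559, -50, 56), shaker origin ≈ (631, -50), yaw ≈ 0; jack origin ≈ (500, 285), yaw about -1°. I'll move above the bar and check from there.

```bash
python3 -m pendant '[{"linear":[10,-15,0],"twist":10},{"linear":[20,-30,-20],"twist":20},{"linear":[34,-50,-40],"twist":30},{"linear":[34,-50,-60],"twist":40},{"linear":[34,-50,-80],"twist":50},{"linear":[34,-50,-80],"twist":60},{"linear":[34,-50,-80],"twist":70},{"linear":[34,-50,-80],"twist":80},{"linear":[34,-50,-80],"twist":90},{"linear":[34,-50,-80],"twist":90},{"linear":[34,-50,-80],"twist":90}]' 0
python3 - <<'E'
from h import *
c=cap('wrist'); np.savez('w1.npz',**c); cv2.imwrite('pics/w1.png',c['frame'])
print({k:c[k] for k in('fx','cx','cy')},-c['R'].T@c['t'],c['R'].round(2).tolist(), bot.get_obs()['tool_pos'])
E
```

```text
time: 1.48
tool_pos: [558.9, -49.9, 146.5]
tcp_rot: [-3.141, -0.0, 1.567]
contact_force: [0.8, 0.5, -0.4]
grip_width: 91.8
{'fx': 325.19226210127806, 'cx': 282.0819595911403, 'cy': 206.92181437905364} [488.0920434  -50.11228693 304.97563895] [[0.0, 1.0, 0.0], [0.96, -0.0, 0.26], [0.26, -0.0, -0.96]] [558.95607484 -49.9846368  146.615526  ]
```

View pics/w1.png

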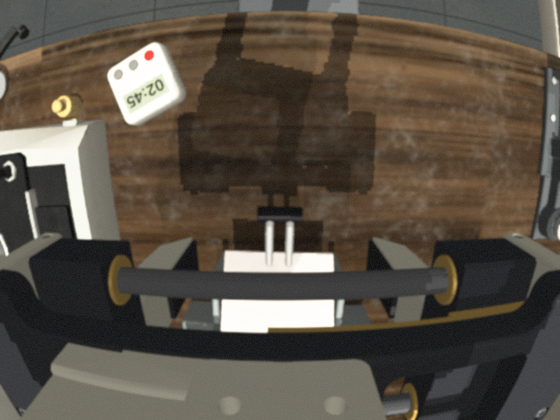

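The wrist view shows the guard bar at (280,212), ends at 258 and 302, level, so the yaw is about 0. That puts it at x≈558, y≈-51. The timer is at (147,83) and the weight at (67,105).

```bash
python3 -m pendant '[{"linear":[0,-1,-20],"twist":0},{"linear":[0,-1,-45],"twist":0},{"linear":[0,-1,-70],"twist":0},{"linear":[0,-1,-95],"twist":0},{"linear":[0,-1,-109],"twist":0},{"linear":[0,-1,-109],"twist":0}]' 0
python3 -m pendant '[{"linear":[0,0,0],"twist":0},{"linear":[0,0,0],"twist":0},{"linear":[0,0,0],"twist":0},{"linear":[0,0,0],"twist":0},{"linear":[0,0,0],"twist":0},{"linear":[0,0,0],"twist":0},{"linear":[0,0,0],"twist":0},{"linear":[0,0,0],"twist":0}]' 255
python3 - <<'E'
import numpy as np
for t in np.arange(0,2.25,.08).tolist()+[2.24]:
    p=np.radians(-27)+t; print(round(t,2),(-123*np.cos(p)+123*np.cos(np.radians(27))).round(),(123*np.sin(p)+123*np.sin(np.radians(27))).round(),end=' | ')
E
```

```text
time: 2.28
tool_pos: [558.5, -50.9, 37.0]
tcp_rot: [-3.14, -0.0, 1.57]
contact_force: [0.4, -0.1, 0.8]
grip_width: 91.6
time: 3.28
tool_pos: [559.0, -51.8, 37.8]
tcp_rot: [3.142, 0.001, 1.571]
contact_force: [-0.5, -5.7, -0.2]
grip_width: 36.1
0.0 0.0 0.0 | 0.08 -4.0 9.0 | 0.16 -7.0 18.0 | 0.24 -10.0 28.0 | 0.32 -12.0 37.0 | 0.4 -13.0 47.0 | 0.48 -13.0 57.0 | 0.56 -13.0 67.0 | 0.64 -12.0 77.0 | 0.72 -10.0 86.0 | 0.8 -7.0 96.0 | 0.88 -3.0 105.0 | 0.96 1.0 114.0 | 1.04 6.0 122.0 | 1.12 12.0 130.0 | 1.2 18.0 138.0 | 1.28 25.0 145.0 | 1.36 32.0 151.0 | 1.44 40.0 157.0 | 1.52 48.0 162.0 | 1.6 57.0 167.0 | 1.68 66.0 171.0 | 1.76 75.0 174.0 | 1.84 85.0 176.0 | 1.92 95.0 178.0 | 2.0 104.0 179.0 | 2.08 114.0 179.0 | 2.16 124.0 178.0 | 2.24 134.0 176.0 | 2.24 134.0 176.0 |
```

```bash
python3 -m pendant '[{"linear":[-4,-1,9],"twist":0},{"linear":[-7,-1,18],"twist":0},{"linear":[-10,-1,28],"twist":0},{"linear":[-12,-1,37],"twist":0},{"linear":[-13,-1,47],"twist":0},{"linear":[-13,-1,57],"twist":0},{"linear":[-13,-1,67],"twist":0},{"linear":[-12,-1,77],"twist":0},{"linear":[-10,-1,86],"twist":0},{"linear":[-7,-1,96],"twist":0},{"linear":[-3,-1,105],"twist":0},{"linear":[1,-1,114],"twist":0},{"linear":[6,-1,122],"twist":0},{"linear":[12,-1,130],"twist":0},{"linear":[18,-1,138],"twist":0}]'
```

```text
time: 5.15
tool_pos: [577.4, -52.5, 176.3]
tcp_rot: [3.142, 0.001, 1.571]
contact_force: [-0.1, 1.1, -3.4]
grip_width: 35.4
```

Tracking well with low forces. I'll swing it the rest of the way to the stop.

```bash
python3 -m pendant '[{"linear":[7,0,7],"twist":0},{"linear":[14,0,13],"twist":0},{"linear":[22,0,19],"twist":0},{"linear":[30,0,24],"twist":0},{"linear":[39,0,29],"twist":0},{"linear":[48,0,33],"twist":0},{"linear":[57,0,36],"twist":0},{"linear":[67,0,38],"twist":0},{"linear":[77,0,40],"twist":0},{"linear":[86,0,41],"twist":0},{"linear":[96,0,41],"twist":0},{"linear":[106,0,40],"twist":0},{"linear":[111,0,39],"twist":0},{"linear":[116,0,38],"twist":0},{"linear":[118,0,37],"twist":0},{"linear":[118,0,37],"twist":0}]'
```

```text
time: 7.15
tool_pos: [696.6, -55.8, 215.1]
tcp_rot: [3.136, 0.006, 1.568]
contact_force: [-1.5, -10.1, 7.0]
grip_width: 35.4
```

```bash
python3 -m pendant '[{"linear":[0,-2,0],"twist":0},{"linear":[0,-2,0],"twist":0},{"linear":[0,-2,0],"twist":0},{"linear":[0,-2,0],"twist":0},{"linear":[0,-2,0],"twist":0},{"linear":[0,-2,10],"twist":0},{"linear":[0,-2,25],"twist":0},{"linear":[0,-2,40],"twist":0},{"linear":[-30,-2,50],"twist":0},{"linear":[-80,0,50],"twist":0},{"linear":[-130,30,50],"twist":0},{"linear":[-160,80,30],"twist":0},{"linear":[-180,130,0],"twist":0},{"linear":[-185,180,-20],"twist":0},{"linear":[-185,230,-40],"twist":0}]' 0
python3 - <<'E'
from h import *
ims=[]
for n in("scene","side"):
    c=cap(n); np.savez(n+'2.npz',**c); W=cloud(c); np.save(n+'2_W.npy',W)
    ims.append(c['frame'][120:330,120:480] if n=='scene' else c['frame'][100:310,100:460])
cv2.imwrite('pics/open.png',np.vstack([cv2.resize(i,None,fx=1.4,fy=1.4,interpolation=2) for i in ims]))
E
```

```text
time: 9.02
tool_pos: [510.2, 179.6, 173.8]
tcp_rot: [3.139, -0.0, 1.571]
contact_force: [0.8, 0.5, -0.1]
grip_width: 91.6
```

View pics/open.png

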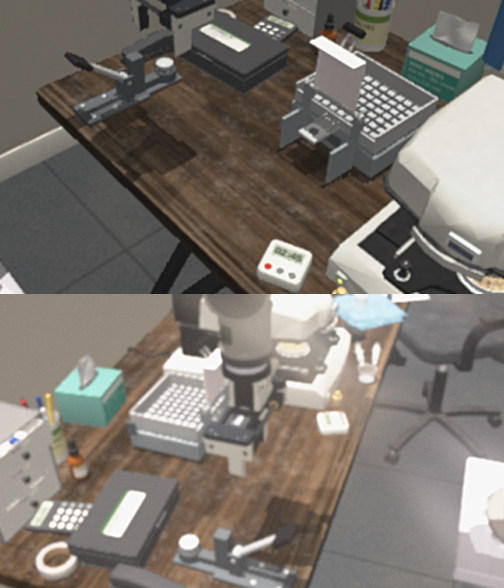

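The guard stands open. The lift tab with its button is visible near scene pixel (343,213), and the bystanders look untouched. Next I'll go above the jack's post and look closer at both.

```bash
python3 -m pendant '[{"linear":[5,40,-10],"twist":0},{"linear":[10,80,-20],"twist":0},{"linear":[10,105,-30],"twist":0},{"linear":[10,105,-30],"twist":0}]' 0
python3 - <<'E'
from h import *
c=dict(np.load('scene2.npz')); W=np.load('scene2_W.npy')
x0,y0=300,180
a=cv2.resize(c['frame'][y0:y0+70,x0:x0+80],None,fx=6,fy=6,interpolation=2)
for v in range(203,224,3): print(v,[tuple(int(q) for q in W[v,u]) if np.isfinite(W[v,u,0]) else 0 for u in range(330,360,4)])
w=cap('wrist'); np.savez('w2.npz',**w)
print(-w['R'].T@w['t'],bot.get_obs()['tool_pos'])
cv2.imwrite('pics/two.png',np.vstack([cv2.resize(a,(480,280))[:, :],cv2.resize(w['frame'],(480,320))]) )
cv2.imwrite('pics/two.png',np.hstack([cv2.resize(a,(360,420)),cv2.resize(w['frame'],(440,420))]))
E
```

```text
time: 9.62
tool_pos: [520.1, 283.8, 143.0]
tcp_rot: [3.142, 0.0, 1.573]
contact_force: [0.7, -0.4, -0.3]
grip_width: 91.7
203 [(640, -4, 60), (654, -5, 53), (668, -6, 46), (677, -10, 44), (680, -20, 48), (664, -44, 73), (677, -45, 66), (673, -59, 77)]
206 [(641, -5, 51), (657, -3, 41), (669, -6, 36), (675, -13, 38), (651, -44, 71), (664, -45, 64), (673, -50, 63), (675, -59, 67)]
209 [(642, -5, 41), (657, -5, 33), (674, -3, 22), (642, -40, 64), (650, -46, 63), (657, -51, 63), (662, -59, 65), (662, -70, 72)]
212 [(644, -4, 30), (659, -4, 22), (626, -42, 65), (629, -52, 70), (639, -55, 66), (648, -60, 65), (650, -69, 70), (661, -72, 66)]
215 [(645, -5, 20), (614, -42, 63), (619, -50, 65), (627, -55, 64), (630, -63, 68), (641, -66, 64), (647, -72, 64), (662, -72, 56)]
218 [(647, -4, 9), (662, -3, 0), (615, -54, 62), (618, -62, 65), (624, -69, 67), (633, -73, 64), (673, -55, 29), (673, -66, 36)]
221 [(648, -4, 0), (654, -11, 0), (662, -17, 0), (613, -68, 63), (621, -72, 61), (674, -44, 11), (675, -55, 18), (672, -68, 28)]
[449.24329073 283.33031519 301.3804253 ] [520.40696964 282.84310817 143.39552772]
```

View pics/two.png

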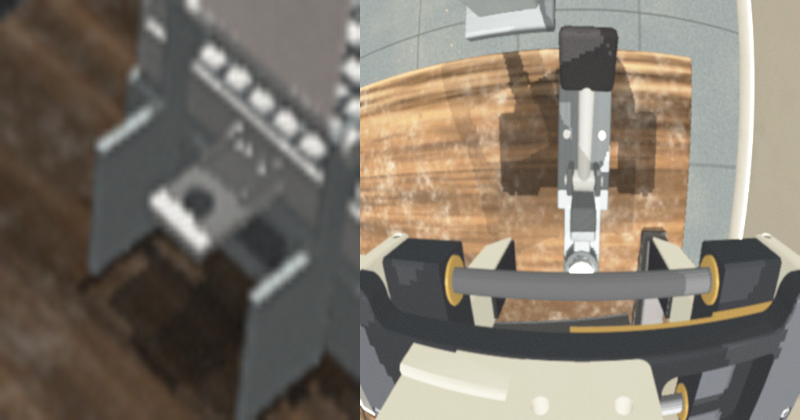

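The left crop shows the button at scene pixel (344,214), which puts the pad at about (630, -54). The wrist view shows the jack's post and saddle in line at column ~284, so y≈285 and the yaw is about -1°. Now I'll grip the post.

```bash
python3 -m pendant '[{"linear":[0,1,-20],"twist":-1},{"linear":[0,1,-45],"twist":-1},{"linear":[0,1,-70],"twist":-1},{"linear":[0,1,-85],"twist":-1},{"linear":[0,1,-92],"twist":-1},{"linear":[0,1,-92],"twist":-1}]' 0
python3 -m pendant '[{"linear":[0,0,0],"twist":0},{"linear":[0,0,0],"twist":0},{"linear":[0,0,0],"twist":0},{"linear":[0,0,0],"twist":0},{"linear":[0,0,0],"twist":0},{"linear":[0,0,0],"twist":0},{"linear":[0,0,0],"twist":0},{"linear":[0,0,0],"twist":0},{"linear":[0,0,0],"twist":0},{"linear":[0,0,0],"twist":0}]' 255
python3 -m pendant '[{"linear":[0,0,5],"twist":0},{"linear":[-5,0,12],"twist":0},{"linear":[-10,0,18],"twist":0},{"linear":[-10,0,18],"twist":0}]'
```

```text
time: 10.42
tool_pos: [520.3, 283.7, 51.1]
tcp_rot: [3.141, -0.0, 1.553]
contact_force: [0.9, -0.1, 0.6]
grip_width: 91.7
time: 11.68
tool_pos: [520.1, 284.4, 50.7]
tcp_rot: [3.141, -0.001, 1.553]
contact_force: [0.2, 2.9, -2.1]
grip_width: 23.9
time: 12.18
tool_pos: [509.7, 284.0, 69.3]
tcp_rot: [3.141, -0.0, 1.554]
contact_force: [0.5, -0.3, -9.0]
grip_width: 23.5
```

```bash
python3 -m pendant '[{"linear":[-3,-15,0],"twist":0},{"linear":[-7,-35,0],"twist":0},{"linear":[-10,-60,0],"twist":0},{"linear":[-10,-90,0],"twist":0},{"linear":[-10,-120,0],"twist":0},{"linear":[-10,-150,0],"twist":0},{"linear":[-10,-180,0],"twist":0},{"linear":[-10,-210,0],"twist":0},{"linear":[-10,-240,0],"twist":0},{"linear":[-10,-270,0],"twist":0},{"linear":[-10,-300,0],"twist":0},{"linear":[-10,-320,-3],"twist":0},{"linear":[-10,-332,-8],"twist":0},{"linear":[-10,-336,-13],"twist":0},{"linear":[-10,-336,-13],"twist":0}]'
python3 - <<'E'
from h import *
w=cap('wrist'); np.savez('w3.npz',**w)
print(-w['R'].T@w['t'],w['R'].round(3).tolist(),bot.get_obs()['tool_pos'])
s=cap('side');s2=cap('scene')
np.savez('scene3.npz',**s2); np.savez('side3.npz',**s)
a=s['frame'][140:270,170:320]
cv2.imwrite('pics/w3.png',np.hstack([cv2.resize(w['frame'],(440,420)),cv2.resize(a,(360,420),interpolation=2)]))
E
```

```text
time: 14.05
tool_pos: [499.5, -51.7, 55.2]
tcp_rot: [-3.14, -0.001, 1.553]
contact_force: [0.3, 0.1, -8.5]
grip_width: 23.8
[428.81622553 -50.90369896 213.67268848] [[0.017, 1.0, 0.001], [0.965, -0.017, 0.263], [0.263, -0.004, -0.965]] [499.70494882 -51.44371386  55.42718025]
```

View pics/w3.png

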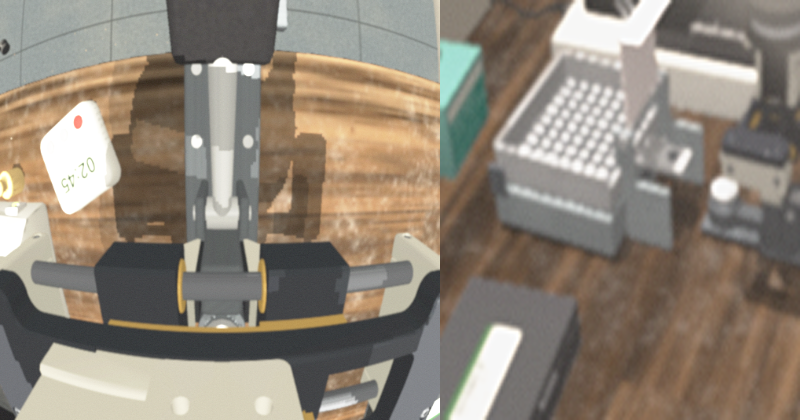

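The side crop shows the saddle at side pixel ~(288,199) and the tab between the cheeks near (267,189). The jack is carried level. I'll compare saddle and button in both cameras, since the calibration bias cancels in the difference.

```bash
cat >> h.py <<'E'
def ray(c,u,v,z):
    K=np.array([[c['fx'],0,c['cx']],[0,c['fy'],c['cy']],[0,0,1]]); R=cv2.Rodrigues(np.array(c['rvec'],float))[0];t=np.array(c['tvec'],float).ravel()
    d=R.T@np.linalg.solve(K,[u,v,1]); o=-R.T@t; return o+d*(z-o[2])/d[2]
def blob(m,near):
    n,l,s,ce=cv2.connectedComponentsWithStats(m.astype(np.uint8)); 
    k=min([i for i in range(1,n) if s[i,4]>4],key=lambda i:np.hypot(*(ce[i]-near))); return ce[k],s[k]
E
python3 - <<'E'
from h import *
ims=[]
for n,sad,bt in(('scene',None,(344,214)),('side',(288,199),(267,189))):
    c=dict(np.load(n+'3.npz')); g=cv2.cvtColor(c['frame'],cv2.COLOR_BGR2GRAY)
    if sad is None:
        q=cv2.projectPoints(np.array([[564.5,-52.8,46.]]),np.array(c['rvec'],float),np.array(c['tvec'],float),np.array([[c['fx'],0,c['cx']],[0,c['fy'],c['cy']],[0,0,1]]),None)[0].ravel(); print('pred',q); sad=q
    for th in(150,175,200):
        ce,s=blob(g>th,np.array(sad)); print(n,'saddle',th,ce.round(1),s,ray(c,*ce,46.5).round(1))
    u,v=bt; print(g[v-8:v+9,u-10:u+11])
    for z in(64,68): print('btn',ray(c,*bt,z).round(1))
    for p in (sad,bt):
        x,y=map(int,p); ims.append(cv2.resize(c['frame'][y-18:y+18,x-20:x+20],(400,290),interpolation=2))
cv2.imwrite('pics/b.png',np.vstack([np.hstack(ims[:2]),np.hstack(ims[2:])]))
E
```

```text
pred [320.92992846 232.94462536]
scene saddle 150 [336.3 213.5] [333 212   7   4  22] [637.5 -30.   46.5]
scene saddle 175 [336.2 213.5] [334 212   6   4  15] [637.4 -29.8  46.5]
scene saddle 200 [336.3 213.4] [334 212   6   3  10] [637.9 -29.7  46.5]
[[ 82  80  83  82  82  79  75  76  76  78  89 101  93  94  96  99 101  99
   99  97  99]
 [ 82  81  83  81  82  78  76  78  89 102  98  96  96  98  99 101  99 101
  100  98  98]
 [ 81  81  81  82  78  77  88 104 118 132 123 114 110 100 100  99  99  99
   98  98  99]
 [ 80  79  78  79  82  94 115 132 134 135 135 136 129 115 109  99  99  99
   99  99 100]
 [ 76  77  85  93 108 121 133 132 125 124 126 132 135 134 128 109  99  98
   99  98  98]
 [ 92 126 150 122 130 130 132 115  97  91  96 109 123 130 134 126 114 109
   99 102 107]
 [168 200 217 167 133 133 119  85  66  65  67  71  88 114 134 134 133 126
  109 108 117]
 [221 233 232 217 181 167 119  65  62  65  66  63  67  99 132 134 133 133
  122  98  96]
 [180 216 233 233 223 205 140  84  72  65  66  65  70 101 133 132 132 131
  127 113 107]
 [108 157 195 193 169 164 147 141 141  80  70  
[... 1791 characters left out ...]
7 227 165 129
  125 127 129]
 [131 137 143 152 164 167 171 172 173 182 209 239 248 248 234 183 137 124
  126 127 129]
 [109 117 129 135 138 144 147 156 160 173 208 235 244 236 199 147 126 127
  128 129 131]
 [ 91 102 106 106 105 109 120 126 132 141 163 186 200 185 156 132 129 128
  127 128 128]
 [ 88  96  97  88  80  84  84  92  98 101 112 125 139 140 131 127 127 125
  125 127 129]
 [106 103  93  83  74  68  72  74  80  82  85  94 100 110 111 110 112 116
  121 120 125]
 [148 139 122 109  97  85  81  83  87  76  76  78  87  91  90  90  94 101
  106 109 110]
 [188 185 181 167 148 127 121 114  99  80  72  73  81  83  77  81  85  90
   91  88  89]]
btn [632.  -49.4  64. ]
btn [629.8 -44.1  68. ]
```

View pics/b.png

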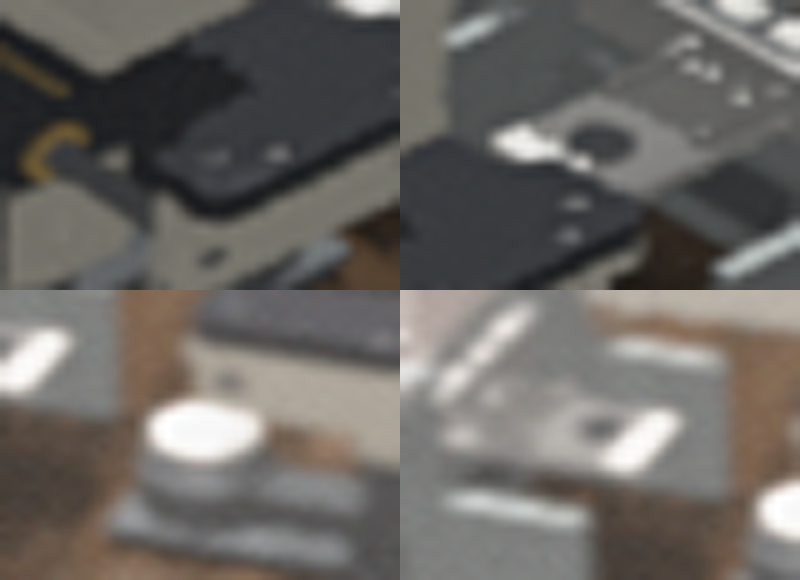

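The button's two rays meet at about (632, -54), z≈64. The saddle is now near (565, -53), so I need about +66 mm in x and -1 mm in y. I'll insert it 4 mm clear, then lower.

```bash
python3 -m pendant '[{"linear":[5,0,0],"twist":0},{"linear":[13,-1,0],"twist":0},{"linear":[22,-1,0],"twist":0},{"linear":[31,-1,0],"twist":0},{"linear":[40,-1,0],"twist":0},{"linear":[49,-1,0],"twist":0},{"linear":[57,-1,0],"twist":0},{"linear":[63,-1,0],"twist":0},{"linear":[66,-1,0],"twist":0},{"linear":[66,-1,-2],"twist":0},{"linear":[66,-1,-4],"twist":0},{"linear":[66,-1,-5],"twist":0},{"linear":[66,-1,-5],"twist":0}]'
python3 - <<'E'
from h import *
s=cap('side');s2=cap('scene')
np.savez('scene4.npz',**s2); np.savez('side4.npz',**s)
a=s['frame'][165:225,225:305];b=s2['frame'][185:245,290:370]
cv2.imwrite('pics/ins.png',np.hstack([cv2.resize(i,(400,300),interpolation=2) for i in(b,a)]))
E
```

```text
time: 15.82
tool_pos: [565.9, -53.0, 50.8]
tcp_rot: [3.142, -0.0, 1.553]
contact_force: [0.0, -0.2, -7.7]
grip_width: 23.7
```

View pics/ins.png

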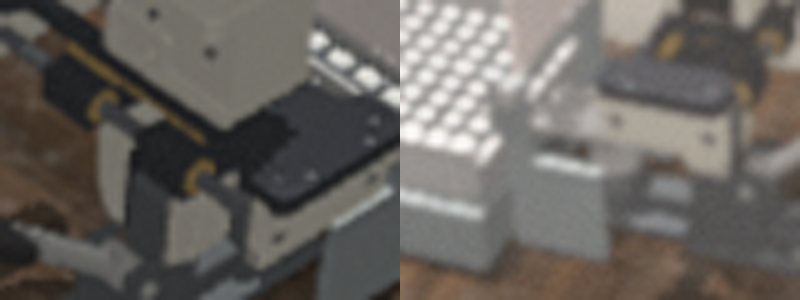

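The views show the saddle under the tab with the gripper clear of the cheeks, but the gripper still carries 7.7 N. I'll lower a little more until it's unloaded, then release.

```bash
python3 -m pendant '[{"linear":[0,0,-0.5],"twist":0},{"linear":[0,0,-1],"twist":0},{"linear":[0,0,-1],"twist":0}]'
python3 -m pendant '[{"linear":[0,0,-0.3],"twist":0},{"linear":[0,0,-0.7],"twist":0},{"linear":[0,0,-0.7],"twist":0}]'
```

```text
time: 16.3
tool_pos: [566.1, -53.0, 50.7]
tcp_rot: [3.141, 0.0, 1.553]
contact_force: [-5.0, 0.8, 4.2]
grip_width: 24.1
time: 16.68
tool_pos: [566.1, -52.9, 50.7]
tcp_rot: [3.141, 0.0, 1.553]
contact_force: [-6.3, 1.6, 10.0]
grip_width: 23.7
```

```bash
python3 -m pendant '[{"linear":[0,0,0],"twist":0},{"linear":[0,0,0],"twist":0},{"linear":[0,0,0],"twist":0},{"linear":[0,0,0],"twist":0},{"linear":[0,0,0],"twist":0},{"linear":[0,0,20],"twist":0},{"linear":[0,0,50],"twist":0},{"linear":[0,0,85],"twist":0},{"linear":[0,0,120],"twist":0},{"linear":[-40,0,130],"twist":0},{"linear":[-90,0,130],"twist":0},{"linear":[-90,0,130],"twist":0}]' 0
python3 - <<'E'
from h import *
s=cap('side');s2=cap('scene');w=cap('wrist')
for n,c in(('side5',s),('scene5',s2),('w5',w)): np.savez(n+'.npz',**c)
print(-w['R'].T@w['t'],w['cx'],w['cy'],w['fx'],w['R'].round(3).tolist())
a=cv2.resize(s['frame'][165:225,225:305],(400,300),interpolation=2);b=cv2.resize(s2['frame'][185:245,290:370],(400,300),interpolation=2)
cv2.imwrite('pics/p5.png',np.hstack([np.vstack([b,a]),cv2.resize(w['frame'],(400,300)).repeat(1,0) if 0 else cv2.copyMakeBorder(cv2.resize(w['frame'],(400,300)),0,300,0,0,cv2.BORDER_CONSTANT)]))
W=cloud(s2);z=W[...,2];m=(z>78)&(z<92)&(W[...,0]>540)&(W[...,0]<585)&(abs(W[...,1]+55)<25);print('post scene',m.sum(),W[m].mean(0),W[m].min(0),W[m].max(0))
W=cloud(s);z=W[...,2];m=(z>78)&(z<92)&(W[...,0]>540)&(W[...,0]<585)&(abs(W[...,1]+55)<25);print('post side',m.sum(),W[m].mean(0),W[m].min(0),W[m].max(0))
E
```

```text
time: 18.18
tool_pos: [472.7, -52.4, 178.9]
tcp_rot: [-3.139, -0.001, 1.553]
contact_force: [0.2, -0.3, 0.7]
grip_width: 91.6
[405.33055662 -52.21154    337.87152442] 282.0819595911403 206.92181437905364 325.19226210127806 [[0.018, 1.0, -0.0], [0.964, -0.017, 0.266], [0.266, -0.005, -0.964]]
post scene 104 [564.5958961  -56.80074306  83.32782457] [552.67751416 -67.79612058  78.58403064] [578.50558506 -42.50459836  87.05766394]
post side 52 [565.00898025 -48.24866043  82.26503639] [553.2120561  -65.38305805  78.22428624] [577.96754088 -34.00055119  86.57379786]
```

View pics/p5.png

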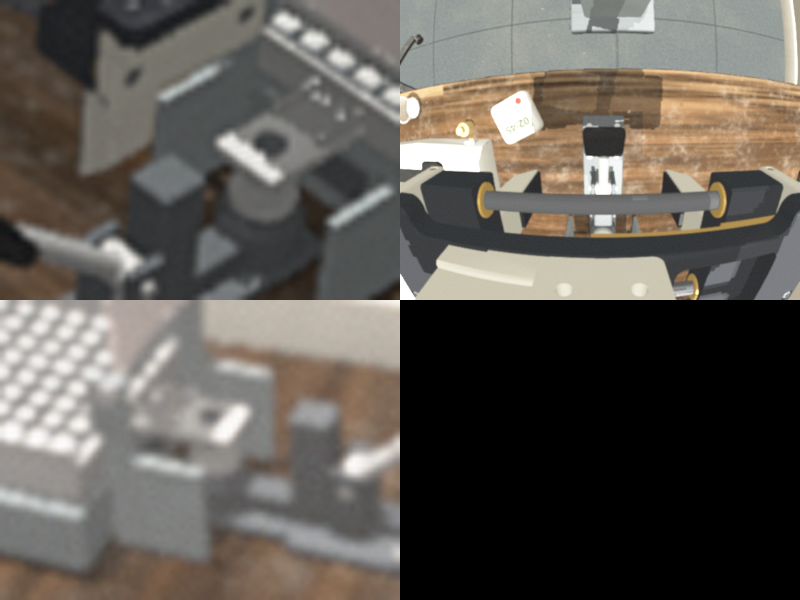

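The scene crop shows the saddle cylinder (263,190) directly below the button (270,145). The side crop shows the cylinder (213,460) below the tab (210,415). I'll do a quick numeric check of the column offset.

```bash
python3 - <<'E'
from h import *
for n,off,but,cyl in(('scene5',(290,185),(270,145),None),('side5',(225,165),(210,112),None)):
    c=dict(np.load(n+'.npz'));g=cv2.cvtColor(c['frame'],cv2.COLOR_BGR2GRAY)
    K=np.array([[c['fx'],0,c['cx']],[0,c['fy'],c['cy']],[0,0,1]])
    b=np.array(off)+np.array(but)/5
    X=ray(c,*b,64.5); 
    for z in (38,30): 
        q=cv2.projectPoints(np.array([[X[0],X[1],z]]),np.array(c['rvec'],float),np.array(c['tvec'],float),K,None)[0].ravel()
        v=int(round(q[1])); print(n,b,X.round(1),z,q.round(1),'row',v,'from col',int(q[0])-14,g[v,int(q[0])-14:int(q[0])+15])
E
```

```text
scene5 [344. 214.] [633.5 -55.6  64.5] 38 [342.8 222.7] row 223 from col 328 [ 65  53  57  68  61  46  48  69  96 101 100 100 100  99  97  95  94  90
  96  98 100  85  44  51  65  75  81  79  76]
scene5 [344. 214.] [633.5 -55.6  64.5] 30 [342.5 225.2] row 225 from col 328 [ 53  54  52  49  48  49  54  62  83  97 100 100  99  98  98  99  98  98
 100 102  94  68  43  38  40  43  56  71  74]
side5 [267.  187.4] [634.8 -56.5  64.5] 38 [267.4 194.6] row 195 from col 253 [126 124 118 110 106 103  93  83  81  96 123 132 133 137 136 139 141 141
 139 134 124 118 119 125 126 124 119 109 105]
side5 [267.  187.4] [634.8 -56.5  64.5] 30 [267.5 196.7] row 197 from col 253 [191 205 203 193 188 183 181 169 147 137 148 153 151 146 144 144 143 142
 139 125 107  90  88  86  91  91  94  90  90]
```

Centring agrees to about 1 mm in both views. Now I'll shut the fingers and go above the paddle, at about (466, -51) for the tip and 128 high.

```bash
python3 -m pendant '[{"linear":[-4,1,0],"twist":0},{"linear":[-9,1,0],"twist":0},{"linear":[-9,1,-10],"twist":0},{"linear":[-9,1,-20],"twist":0},{"linear":[-9,1,-30],"twist":0},{"linear":[-9,1,-40],"twist":0},{"linear":[-9,1,-40],"twist":0},{"linear":[-9,1,-40],"twist":0},{"linear":[-9,1,-40],"twist":0},{"linear":[-9,1,-40],"twist":0}]' 255
python3 - <<'E'
from h import *
c=cap('side'); s=cap('scene')
cv2.imwrite('pics/pad.png',np.hstack([cv2.resize(i,(400,300),interpolation=2) for i in(c['frame'][160:235,250:350],s['frame'][170:245,260:360])]))
E
```

```text
time: 19.58
tool_pos: [467.2, -52.0, 139.3]
tcp_rot: [3.141, 0.0, 1.553]
contact_force: [0.8, -0.1, 0.8]
grip_width: 1.0
```

View pics/pad.png

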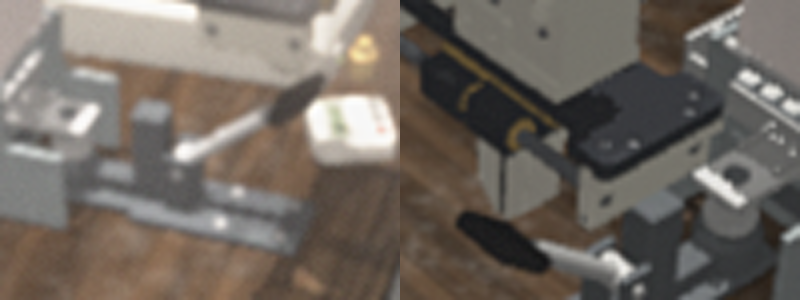

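The finger tips sit just above the paddle: side (295,100), scene (500,240). I'll press gently first and read the force.

```bash
python3 -m pendant '[{"linear":[0,0,-7],"twist":0},{"linear":[0,0,-14],"twist":0},{"linear":[-1,0,-19],"twist":0},{"linear":[-2,0,-22],"twist":0},{"linear":[-3,0,-25],"twist":0}]'
```

```text
time: 20.3
tool_pos: [464.0, -52.0, 114.0]
tcp_rot: [3.141, -0.0, 1.553]
contact_force: [-0.9, 1.6, 3.5]
grip_width: 0.6
```

Contact is at 3.5 N with little side force. I'll follow the arc down.

```bash
python3 -m pendant '[{"linear":[-2,0,-5],"twist":0},{"linear":[-5,0,-10],"twist":0},{"linear":[-8,0,-15],"twist":0},{"linear":[-10,0,-20],"twist":0},{"linear":[-13,0,-25],"twist":0},{"linear":[-15,0,-30],"twist":0}]'
python3 -m pendant '[{"linear":[-1,0,-4],"twist":0},{"linear":[-3,0,-8],"twist":0},{"linear":[-4,0,-12],"twist":0},{"linear":[-5,0,-16],"twist":0},{"linear":[-6,0,-20],"twist":0},{"linear":[-6,0,-20],"twist":0}]'
```

```text
time: 21.05
tool_pos: [449.1, -51.9, 84.1]
tcp_rot: [3.141, -0.0, 1.553]
contact_force: [0.4, 0.8, 6.7]
grip_width: 0.3
time: 21.8
tool_pos: [443.5, -51.8, 64.1]
tcp_rot: [3.14, -0.0, 1.553]
contact_force: [1.9, 2.2, 7.3]
grip_width: 0.3
```

```bash
python3 -m pendant '[{"linear":[0,0,-1],"twist":0},{"linear":[0,0,-2],"twist":0},{"linear":[0,0,-3],"twist":0},{"linear":[0,0,-3],"twist":0}]'; python3 - <<'E'
from h import *
c=cap('side'); s=cap('scene')
np.savez('scene6.npz',**s);np.savez('side6.npz',**c)
cv2.imwrite('pics/end.png',np.hstack([cv2.resize(i,(400,300),interpolation=2) for i in(c['frame'][160:235,240:340],s['frame'][170:245,260:360])]))
for n,k in(('scene',s),('side',c)):
    o=dict(np.load(n+'5.npz')); A=cloud(o);B=cloud(k)
    v,u=(214,344) if n=='scene' else (188,267)
    f=lambda W:np.nanmedian(W[v-4:v+5,u-4:u+5].reshape(-1,3),0).round(1)
    print(n,f(A),f(B))
    m=lambda W:W[(W[...,2]>78)&(W[...,2]<92)&(W[...,0]>545)&(W[...,0]<585)&(abs(W[...,1]+55)<25)].mean(0).round(1)
    print('post',m(A),m(B))
E
```

```text
time: 22.3
tool_pos: [443.1, -51.8, 61.5]
tcp_rot: [3.141, -0.0, 1.553]
contact_force: [-0.5, 1.0, 11.2]
grip_width: 0.4
scene [631.7 -56.9  66. ] [620.1 -65.1  81.5]
post [564.6 -56.8  83.3] [564.1 -56.9  83.4]
side [635.4 -53.7  64.2] [627.6 -40.2  77. ]
post [565.  -48.2  82.3] [565.4 -47.6  82.5]
```

View pics/end.png

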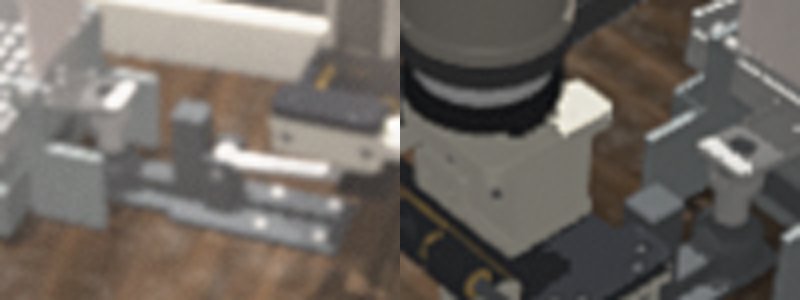

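The deck is lifted on the saddle, the handle is nearly horizontal and the post hasn't moved. I'll press 2 mm more to make sure it's on the stop.

```bash
python3 -m pendant '[{"linear":[0,0,-1],"twist":0},{"linear":[0,0,-2],"twist":0},{"linear":[0,0,-2],"twist":0},{"linear":[0,0,-2],"twist":0}]'
```

```text
time: 22.9
tool_pos: [443.2, -51.8, 60.7]
tcp_rot: [3.14, -0.0, 1.553]
contact_force: [-4.1, 2.4, 26.5]
grip_width: 0.6
```

It's firmly on the stop. I'll ease off 1 mm and hand in.

```bash
python3 -m pendant '[{"linear":[0,0,1],"twist":0},{"linear":[0,0,1],"twist":0},{"linear":[0,0,1],"twist":0},{"linear":[0,0,1],"twist":0}]'; python3 -c "
from h import *
s=cap('scene');W=cloud(s);A=np.load('scene2.npz')['frame'];d=cv2.absdiff(A,s['frame']).max(2);print('timer diff',d[290:330,305:340].mean(),'pad',np.nanmedian(W[210:219,340:349].reshape(-1,3),0).round(1),'guard top z',W[145:200,340:375,2].max().round())
print(bot.close_job())"
```

```text
time: 23.4
tool_pos: [443.2, -51.8, 61.1]
tcp_rot: [3.14, -0.0, 1.553]
contact_force: [-2.1, 2.7, 18.5]
grip_width: 0.3
timer diff 6.475714285714286 pad [620.3 -65.8  80.5] guard top z nan
the job is handed in; nothing more can be done
None
```

I finished all the steps and handed the job in at about 23.5 s, still holding the jack's handle down; the interface gives no verdict.

- **Guard:** I swung it up by its bar onto its stop. It stood open in the images taken after I let go. My last numeric check of its height returned no reading, so its final angle was judged from images only.
- **Jack:** I carried it in by its post and set it flat on the desk. Its saddle was under the marked pad to within about 1 mm in both camera views, with the handle up. The post moved less than 1 mm while I pressed.
- **Lift:** The handle is on its stop: going down another 2 mm only raised the force from 11 N to 26 N. I then eased back to 18.5 N and held there. The depth images show the tab about 13–15 mm higher. That is roughly measured, and a full handle stroke should give about 19 mm.
- **Bystanders:** The timer showed almost no change between images before and after. I did not measure the weight or the stapler, but the arm made no contact near them.

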